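Load a reagent bottle and secure the carrier

TASK

Pick up the aluminium bottle that stands alone on the bench (the same kind as those in the bottle carrier), set it down gently and upright in the carrier's empty bay, and let go of it. Then swing its keeper bar shut across the bottles until it snaps fully home in its detent, and last turn the winged lock collar on top of the hinge until its pointer lines up with the raised mark. Leave the bottles already in the carrier standing in their bays, and do not push about or knock over the other things on the bench.

Things in the scene. Friction and masses are not known exactly. Their poses are not given: they have to be found in the camera images.
- rack: Aluminium bottle carrier, fixed: base 300 x 122 x 10 mm, three bays in a row. Origin at bench level under the middle bay; x along the row to the hinge end, y to the back wall. Bay centres x -58, 0, 58, y 0 mm, floor z 10. Each bay is a shallow pocket 54 (x) by 58 mm (y); dividers to z 30, back wall to z 33, front lip (y -31) to z 21 mm. Hinge axis upright at x 112, y -45.
- catch (a point): Top of the steel catch block (26 x 34 mm, z 43 mm over the bench) at the carrier's other end, on which the bar's tip comes to rest; a sprung steel ball (the detent) stands 5 mm out of its top at the outer side, and a 4 mm stop plate on its inner side reaches up to z 61 mm.
- mark (a point): The dark raised mark, 4 mm wide, on a bracket beyond the hinge, 40 mm from the hinge axis; this point is its top, z 64 mm over the bench.
- pad: Black rubber seat disc, 40 mm across and 2 mm thick, lying on the floor of the empty bay (any of the three), fixed. Origin at the centre of its underside, z 10 mm over the bench.
- jar: The bottle to load: straight aluminium bottle 44 mm in diameter, 90 mm tall, with a paper label and a white cap (37 mm across, the top 17 mm); the straight side ends 68 mm up. 0.15 to 0.3 kg. Stands upright on the bench, on the side that the bar opens to. Origin at the centre of its underside, z up.
- jar_a: Same kind of bottle, standing already in a bay of the carrier. Origin at the centre of its underside.
- jar_b: Same kind of bottle, standing already in another bay of the carrier. Origin at the centre of its underside.
- keeper (a joint): Angle of the keeper bar (rad): 0 = shut, parallel to the row and held by the detent; grows as it swings open, counter-clockwise from above, away from the bays (rack -y side), up to 1.5. Starts open at 0.75 to 1.2, stays where left. The last 0.12 rad press a sprung ball down (about 5 N at the tip), which then springs up behind the bar.
- keeper_hinge (a point): On the hinge axis of the keeper bar, at the bar's mid-height, z 53 mm over the bench. Its x axis is the bar's, pointing from the tip to the hinge.
- keeper_grip (a point): On the upright grip post near the tip of the keeper bar, 212 mm from the hinge axis: a round steel post 16 mm in diameter, from z 61 mm (the bar's top) to z 105 mm over the bench; this point is at z 85 mm on its axis. The bar is steel, 14 mm wide and 16 mm high (z 45 to 61 mm) and ends 13 mm beyond the post.
- collar (a joint): Angle of the lock collar (rad): 0 = locked, its pointer lined up with the raised mark (wing parallel to the row). Positive = turned clockwise from there, seen from above, so it is locked by turning counter-clockwise. Starts at 0.75 to 1.25; can go 0.4 past the mark. It stays where it is left.
- collar_grip (a point): On the hinge axis, in the collar's wing, z 96 mm over the bench. The collar is a dark steel disc 46 mm across (z 62 to 76 mm) with an upright wing on it: 64 mm long, 14 mm thick, from z 76 to z 102 mm. The wing runs along this point's x axis; a small pointer nose on its +x end reaches 45 mm from the axis.
- amber: Amber glass bottle, 60 mm across, 125 mm tall, a bystander. Origin under its centre.
- dropper: Slim white plastic bottle with black cap, 48 mm across, 135 mm tall, a bystander behind the carrier. Origin under its centre.
- pot: Wide white plastic pot, 90 mm across, 85 mm tall, a bystander. Origin under its centre.
- vial: Small black bottle, 34 mm across, 60 mm tall, a bystander between the robot and the carrier. Origin under its centre.

How it is judged:
On the way, in this order (a step that is already met when the one before it is completed fails the run):
1. the bottle stands upright in the empty bay, let go (horizontal distance between jar and pad below 0.012 m and z of jar in the frame of pad below 0.007 m and angle between jar's own z axis and vertical below 0.1 rad and contact force between the fingers and jar below 0.1 N), for 0.2 s.
2. the keeper bar is shut in its detent (value of joint keeper below 0.02 rad), for 0.2 s.
3. the lock collar points to its mark (value of joint collar between -0.12 and 0.12 rad), for 0.2 s.
At the end, for the whole second after the job is handed in: Bottle released, still and upright (0.1 rad) on the rubber disc of the bay that was empty (within 12 mm of centre); keeper bar shut in its detent (under 0.02 rad); lock collar at its mark (within 0.12 rad); the two other bottles upright in their bays (moved under 25 mm) (all of step 1 and all of step 3 and value of joint keeper below 0.02 rad and linear speed of jar below 0.02 m/s and distance of each of jar_a, jar_b from where it was at the start of the episode below 0.025 m and angle between each of jar_a, jar_b's own z axis and vertical below 0.15 rad); the robot touches nothing.
It fails at once if a bottle of the carrier tipped over (angle between any of jar, jar_a, jar_b's own z axis and vertical above 0.6 rad).
It fails at once if the bottle dropped into the bay instead of being set down (horizontal distance between jar and pad below 0.03 m and z of jar in the frame of pad below 0.06 m and linear speed of jar above 0.6 m/s).
It fails at once if another thing on the bench pushed about (over 40 mm) or knocked over (distance of any of amber, dropper, pot, vial from where it was at the start of the episode above 0.04 m or angle between any of amber, dropper, pot, vial's own z axis and vertical above 0.6 rad).
It also fails if it takes over 56 s, if anything falls off the work surface, if the arm or the gripper's body presses on something with over 40 N, if the wrist force passes 120 N, or if a joint passes its speed limit or range.

ROBOT

A 6-joint arm with a two-finger parallel gripper is mounted at the origin on the work surface. World frame = base frame: x ahead of the robot, y to its left, z up, the work surface at z = 0. Lengths are in m, angles in rad, forces in N, time in s.
With the tool pointing down it reaches from about 0.425 to 0.95 m from the base axis. Payload 3.5 kg.
Tool frame: the origin (TCP) lies between the finger pads; the fingertips stand 19 mm ahead of it and the grasp point (between the pads) is the TCP; z points along the fingers, y is the line along which they close (so a half turn about z gives the same grasp; the last joint's range is limited). The gripper opens to 85 mm and grips with 20 to 120 N. Pads are 22 mm wide; open, the fingers measure 114 mm over their backs; the gripper's body (76 mm by 85 mm) begins 54 mm behind the grasp point. The pads swing forward as they close: fully open they stand 13 mm farther back than shut.
Start: joints at [0.977, 0.286, 1.577, -0, 1.279, -0.15], TCP at [0.29, 0.61, 0.25] pointing down, gripper open.
Joint ranges: [-2.77, 2.77], [-0.9, 2.22], [0.21, 2.48], [-1.53, 4.67], [0.24, 2.81], [-2.84, 2.84]. Speed limits (rad/s): [2.79, 2.79, 3.14, 3.14, 3.14, 3.14].

INTERFACE

Orientations are given as a unit quaternion [x, y, z, w].
In Python, from plant import monitor, eyes, ctrl gives the robot as it stands.
- The arm moves only by the shell command python3 -m handwheel 'ROWS' [FORCE]. ROWS is JSON, a list of rows, each a list of 7 numbers: the shift along the tool's x, y, z in units of 40 cm (1.0 is 40 cm), then the turn, a rotation vector about the tool's x, y, z in units of pi rad (1.0 is pi rad), then the opening, from -1 (shut) to 1 (fully open). A call has 1 to 12 rows; each row is the pose to reach, as a shift and turn from the pose commanded when the call began, along the tool's axes at that moment, turning the shorter way round; what a row does not reach only later rows make up. A row lasts 1/8 s, in which the tool goes at most 62.5 mm and 10.7 degrees, less where a joint would pass 70% of its speed; a pose out of reach is approached as far as the arm can. A call with a number of a shift or a turn outside -1 to 1 is refused whole. A call with a gripper value outside its range is refused whole. The fingers move at their own pace and stop on an object; FORCE is the grip in N (left out, the last holds). Time passes only in rows, so rows that repeat a pose let the fingers close. It gives the time, the measured TCP pose, the force, the opening and the grip force at its end, in the units of the state.
- monitor.get_state(): the state, without advancing time (a new reading comes with each control period).
- eyes.read_camera(name): name is "scene" or "top" or "wrist"; returns the picture (384x512x3 uint8, red, green, blue); there is no depth.
- eyes.camera_params(name): a dict with "K" (3x3 intrinsics, pixels), "k1" (the pictures are not rectified: a ray, as slopes to the right and down, at radius r is drawn at 1 + k1 r^2 times it, then the intrinsics apply), "R" (3x3) and "t" (3): a world point X has camera coordinates R X + t. Camera axes: x right, y down, z forward; pixel columns grow to the right and rows downward; lengths in m; the calibration is good to about 2 mm. A picture is of the moment at which its call begins: read the wrist's pose just before it. camera_params takes no time and is no camera call; for the wrist camera it gives the pose at the moment of the call.
- ctrl.sign_off(): hands the job in; it is judged then, once.
The state is a dict: "time": time; "qpos": joint angles; "dq": joint speeds; "joint_efforts": joint torques, N m; "eef_pos": TCP position; "tcp_rot": TCP orientation; "contact_force": force on the tool from outside, world axes, zero at the start; "wrist_torque": the same for the moment, N m; "opening": opening from 0.0 (shut) to 1.0 (fully open); "finger_force": force on a finger pad.
Only numpy, scipy, OpenCV 4.12 (cv2) and the standard library are available. Lean on these libraries where they do the work, as an engineer would, in place of code of your own. Each camera call takes 0.05 s, during which the arm holds its last target. There are 200 camera calls.

## Working session

There is one attempt and no reset: what is moved stays moved. The work goes in short steps, Python scripts to look and compute and a shell command to move; the robot and the scene stay as the last step left them, time stands still between calls to the robot, and variables do not carry over. Pictures are saved under pics/ and viewed, at most 10 in all, crops included, and the job is handed in when it is done.

```bash
mkdir -p pics; cat > h.py <<'E'
import numpy as np, cv2
from plant import monitor, eyes, ctrl
def snap(n,f):
    p=eyes.camera_params(n); im=eyes.read_camera(n); cv2.imwrite(f'pics/{f}.png',im[:,:,::-1]); 
    np.savez(f'pics/{f}.npz',im=im,**{k:np.array(p[k]) for k in('K','k1','R','t')}); return im
def load(f): return np.load(f'pics/{f}.npz')
def ray(p,uv):
    K=p['K'];k=float(p['k1']); d=cv2.undistortPoints(np.array([[uv]],float),K,np.array([k,0,0,0]))[0,0]
    R=p['R']; return -R.T@p['t'], R.T@np.array([d[0],d[1],1])
def onz(p,uv,z):
    c,d=ray(p,uv); return c+d*(z-c[2])/d[2]
def proj(p,X):
    x=p['R']@np.array(X)+p['t']; s=x[:2]/x[2]; s=s*(1+float(p['k1'])*(s@s)); return (p['K']@np.append(s,1))[:2]
def tri(a,b):
    (c1,d1),(c2,d2)=a,b; A=np.stack([d1,-d2],1); s=np.linalg.lstsq(A,c2-c1,rcond=None)[0]
    x,y=c1+s[0]*d1,c2+s[1]*d2; return (x+y)/2,np.linalg.norm(x-y)
E
python3 - <<'E'
from h import *
print(monitor.get_state())
for n in('top','scene','wrist'):
    snap(n,n+'0');p=load(n+'0');print(n,p['K'].round(1).tolist(),p['k1'],(-p['R'].T@p['t']).round(3),p['R'].round(2).tolist())
a=[cv2.imread(f'pics/{n}0.png') for n in('top','scene')]
for n in('top','scene'):
    cv2.imwrite(f'pics/{n}0b.png',cv2.resize(cv2.imread(f'pics/{n}0.png'),(800,600),interpolation=cv2.INTER_CUBIC))
E
```

```text
{'time': 0.0, 'qpos': array([ 9.76984039e-01,  2.87217972e-01,  1.57816620e+00, -4.45159330e-05,
        1.27861031e+00, -1.49973170e-01]), 'dq': array([ 6.49964371e-04, -2.34491539e-04,  2.45440945e-03,  1.92223411e-03,
       -7.46600546e-05, -1.08773493e-03]), 'joint_efforts': array([ 7.95944788e-05, -4.05985773e+01, -2.92624676e+01, -2.18496884e-04,
        5.77374478e-03, -1.94604567e-06]), 'eef_pos': array([0.28947133, 0.60910257, 0.2489181 ]), 'tcp_rot': array([ 2.20096075e-01,  9.75477460e-01, -1.12656243e-03, -4.16536660e-04]), 'contact_force': array([-0.69268624, -0.3785455 ,  0.05780376]), 'wrist_torque': array([ 9.26076212e-03, -8.20755889e-05,  2.09735844e-02]), 'finger_force': 0.0, 'opening': 0.9994378770342132}
top [[382.9, 0.0, 255.5], [0.0, 382.9, 191.2], [0.0, 0.0, 1.0]] -0.08807068912044327 [0.42  0.026 1.151] [[-0.0, -1.0, 0.02], [-0.99, -0.0, -0.13], [0.13, -0.02, -0.99]]
scene [[421.3, 0.0, 245.5], [0.0, 421.3, 192.3], [0.0, 0.0, 1.0]] 0.0052621597665228545 [ 1.198 -0.688  0.876] [[0.73, 0.68, 0.01], [0.44, -0.46, -0.77], [-0.52, 0.57, -0.63]]
wrist [[283.2, 0.0, 254.5], [0.0, 283.2, 191.5], [0.0, 0.0, 1.0]] -0.05869443028741372 [0.216 0.645 0.372] [[0.43, 0.9, -0.0], [0.86, -0.41, 0.32], [0.29, -0.14, -0.95]]
```

View pics/top0b.png

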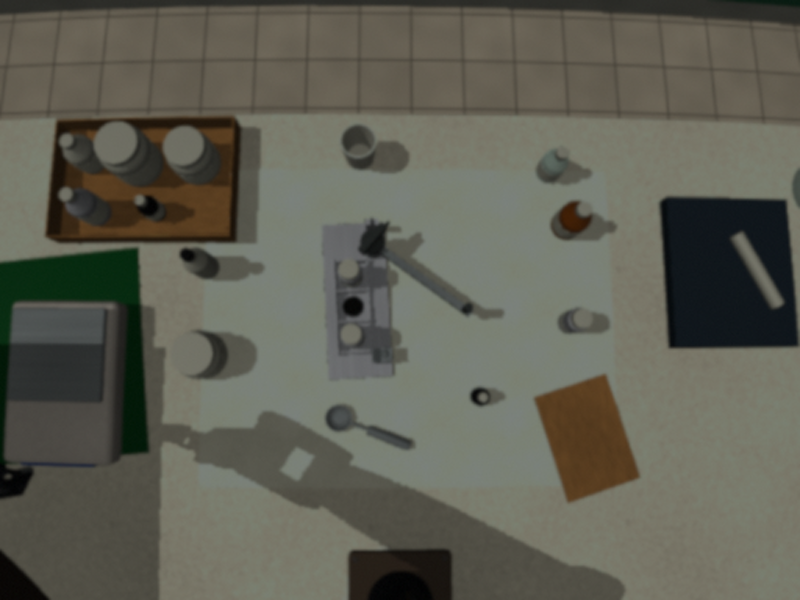

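View pics/scene0b.png

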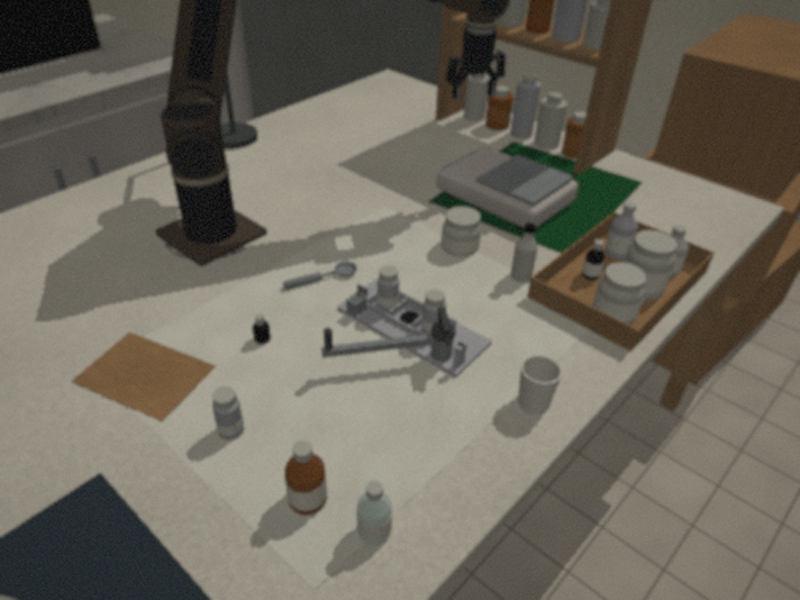

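The top view (800x600) shows the rack with its row along world x. The hinge and collar are at (375,238), jars at (349,270) and (350,335), the pad in the middle bay at (353,306), the catch at (383,355) and the bar's post at (467,308). The lone jar is at (580,320), the vial at (481,397) and the amber bottle at (573,218). The scene view agrees: jar cap (225,397), post (327,338), collar (441,330).

```bash
python3 - <<'E'
from h import *
T=load('top0');S=load('scene0');s=1.5625
for n,u,v,z in[('jarcap',(585,318),(225,396),.09),('capA',(349,267),(434,298),.1),('capB',(350,332),(388,272),.1),('pad',(353,306),(409,317),.012),('post',(467,308),(327,332),.105),('wing',(375,232),(440,318),.102),('vial',(481,396),(261,322),.06),('amber',(583,209),(303,448),.125)]:
    u=np.array(u)/s;v=np.array(v)/s
    X,e=tri(ray(T,u),ray(S,v)); print(n,'tri',X.round(3),round(e,4),'top',onz(T,u,z).round(3),'scene',onz(S,v,z).round(3))
im=cv2.imread('pics/wrist0.png')
E
```

```text
jarcap tri [ 0.523 -0.333  0.085] 0.0071 top [ 0.52  -0.335  0.09 ] scene [ 0.529 -0.333  0.09 ]
capA tri [0.611 0.091 0.09 ] 0.0025 top [0.611 0.091 0.1  ] scene [0.618 0.08  0.1  ]
capB tri [0.495 0.088 0.092] 0.002 top [0.495 0.088 0.1  ] scene [0.501 0.079 0.1  ]
pad tri [0.552 0.089 0.008] 0.0009 top [0.551 0.088 0.012] scene [0.555 0.085 0.012]
post tri [ 0.538 -0.119  0.094] 0.0004 top [ 0.537 -0.118  0.105] scene [ 0.548 -0.127  0.105]
wing tri [0.67  0.042 0.106] 0.0093 top [0.674 0.045 0.102] scene [0.664 0.041 0.102]
vial tri [ 0.381 -0.15   0.041] 0.0017 top [ 0.381 -0.147  0.06 ] scene [ 0.4   -0.161  0.06 ]
amber tri [ 0.715 -0.33   0.119] 0.0009 top [ 0.713 -0.328  0.125] scene [ 0.719 -0.332  0.125]
```

```bash
cat >> h.py <<'E'
from scipy.spatial.transform import Rotation as Ro
def pose():
    s=monitor.get_state(); return np.array(s['eef_pos']),Ro.from_quat(s['tcp_rot'])
def down(a):
    c,s=np.cos(np.radians(a)),np.sin(np.radians(a)); return Ro.from_matrix(np.array([[c,s,0],[s,-c,0],[0,0,-1]]))
def row(P,a,start=None):
    p,R=start or pose(); d=R.inv().apply(np.array(P)-p)/.4; t=(R.inv()*down(a)).as_rotvec()/np.pi
    print(P,a,'row',d.round(4),t.round(4),'n>=',round(np.linalg.norm(d)*.4/.0625,1),round(np.linalg.norm(t)*180/10.7,1))
E
python3 - <<'E'
from h import *
W=load('wrist0');p,R=pose();M=R.as_matrix()
print('cam in tool',M.T@(-W['R'].T@W['t']-p),(W['R']@M).round(3).tolist())
row([.5,.06,.33],181.5);row([.523,-.2,.3],181.5)
def view(P,a,pts):
    c=M.T@(-W['R'].T@W['t']-p); Rc=W['R']@M@down(a).as_matrix().T; t=-Rc@(np.array(P)+down(a).as_matrix()@c)
    q=dict(K=W['K'],k1=W['k1'],R=Rc,t=t); return [proj(q,x).round().tolist() for x in pts]
pts=[[.55,.089,.012],[.667,.045,.1],[.538,-.119,.1],[.45,.045,.045],[.523,-.333,.09]]
for P in([.5,.06,.33],[.56,.06,.33],[.56,0,.33],[.56,-.1,.33],[.523,-.25,.3]): print(P,view(P,181.5,pts))
E
```

```text
cam in tool [ 0.08178367  0.00065813 -0.12320714] [[-0.001, 1.0, 0.001], [-0.948, -0.001, -0.319], [-0.319, -0.001, 0.948]]
[0.5, 0.06, 0.33] 181.5 row [-1.0647 -1.0145 -0.2004] [-0.0005 -0.0002 -0.1496] n>= 9.5 2.5
[0.523, -0.2, 0.3] 181.5 row [-1.3957 -1.5767 -0.1245] [-0.0005 -0.0002 -0.1496] n>= 13.5 2.5
[0.5, 0.06, 0.33] [[271.0, 182.0], [241.0, 275.0], [119.0, 189.0], [244.0, 120.0], [-24.0, 173.0]]
[0.56, 0.06, 0.33] [[273.0, 145.0], [242.0, 239.0], [113.0, 144.0], [245.0, 75.0], [-35.0, 130.0]]
[0.56, 0, 0.33] [[311.0, 146.0], [284.0, 240.0], [160.0, 145.0], [290.0, 76.0], [4.0, 130.0]]
[0.56, -0.1, 0.33] [[374.0, 148.0], [355.0, 241.0], [239.0, 146.0], [363.0, 79.0], [75.0, 131.0]]
[0.523, -0.25, 0.3] [[470.0, 179.0], [462.0, 276.0], [363.0, 185.0], [475.0, 113.0], [186.0, 166.0]]
```

```bash
python3 -m handwheel '[[-1,-1,-0.2,0,0,-0.15,1],[-1,-1,-0.2,0,0,-0.15,1],[-1,-1,-0.2,0,0,-0.15,1],[-1,-1,-0.2,0,0,-0.15,1],[-1,-1,-0.2,0,0,-0.15,1],[-1,-1,-0.2,0,0,-0.15,1],[-1,-1,-0.2,0,0,-0.15,1],[-1,-1,-0.2,0,0,-0.15,1],[-1,-1,-0.2,0,0,-0.15,1],[-1,-1,-0.2,0,0,-0.15,1],[-1,-1,-0.2,0,0,-0.15,1],[-1,-1,-0.2,0,0,-0.15,1]]' 40
python3 - <<'E'
from h import *
snap('wrist','w1'); row([.52,-.12,.33],181.5); print(pose()[0])
cv2.imwrite('pics/w1b.png',cv2.resize(cv2.imread('pics/w1.png'),(800,600),interpolation=cv2.INTER_CUBIC))
E
```

```text
time: 1.65
eef_pos: [0.4787, 0.0779, 0.3298]
tcp_rot: [-0.015, 1.0, 0.0, -0.001]
contact_force: [0.5, 0.9, -0.0]
opening: 0.998
finger_force: 0.0
[0.52, -0.12, 0.33] 181.5 row [-0.0885 -0.498  -0.0007] [ 0.0001 -0.0003  0.0011] n>= 3.2 0.0
[0.47870132 0.0780549  0.329834  ]
```

View pics/w1b.png

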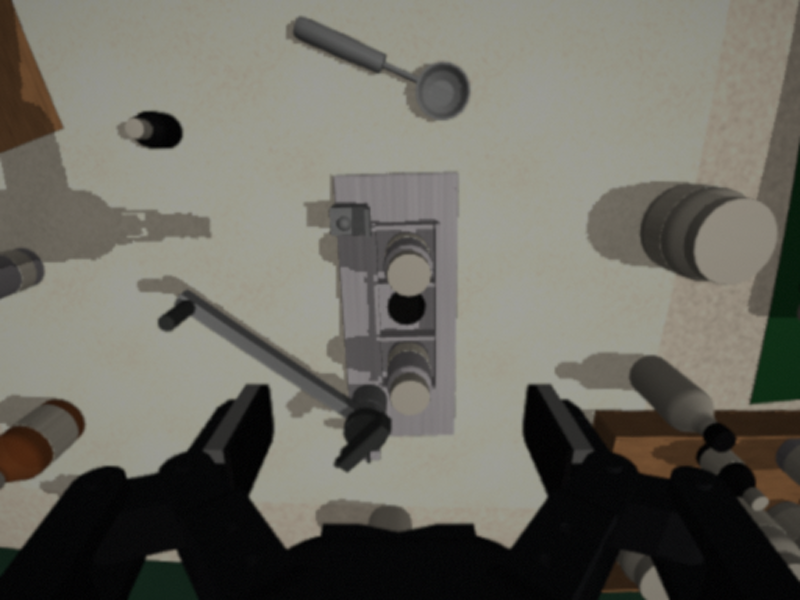

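The wrist view shows the pad at (406,306), caps at (409,274) and (410,396), and the catch with its ball at (345,221). The post top is at about (168,322), the wing runs from (345,467) to (385,425), and the jar is at (15,272). I'll take a second view from nearer the jar.

```bash
python3 -m handwheel '[[-0.05,-0.5,0,0,0,0,1],[-0.05,-0.5,0,0,0,0,1],[-0.05,-0.5,0,0,0,0,1],[-0.05,-0.5,0,0,0,0,1],[-0.05,-0.5,0,0,0,0,1]]'
python3 - <<'E'
from h import *
import time
snap('wrist','w2'); print(pose()[0])
cv2.imwrite('pics/w2b.png',cv2.resize(cv2.imread('pics/w2.png'),(800,600),interpolation=cv2.INTER_CUBIC))
E
```

```text
time: 2.33
eef_pos: [0.5048, -0.1221, 0.3299]
tcp_rot: [-0.014, 1.0, 0.001, -0.0]
contact_force: [-0.2, 0.7, -0.9]
opening: 0.999
finger_force: 0.0
[ 0.5047827  -0.12130204  0.33004314]
```

View pics/w2b.png

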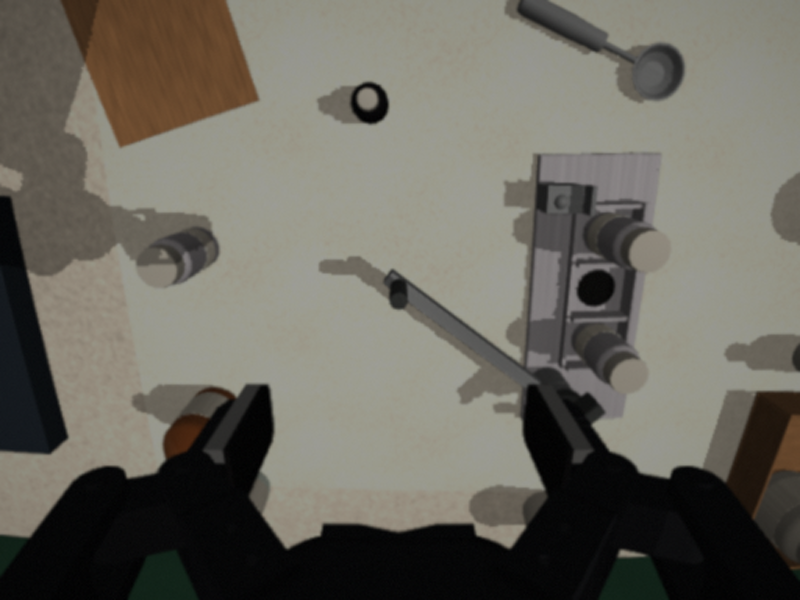

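In w2 the pad is at (596,287), the caps at (648,251) and (627,373), the post top at (398,298) and the lone jar's cap at (158,267). I'll refine these by blob and triangulate.

```bash
cat >> h.py <<'E'
def blob(f,uv800,r,dark):
    """centroid of the thresholded component at a seed (800x600 px), and its min enclosing circle"""
    g=cv2.cvtColor(load(f)['im'],cv2.COLOR_RGB2GRAY); u,v=np.array(uv800)/1.5625; x0,y0=max(int(u-r),0),max(int(v-r),0)
    c=g[y0:int(v+r),x0:int(u+r)]; _,m=cv2.threshold(c,0,1,cv2.THRESH_OTSU+(cv2.THRESH_BINARY_INV if dark else 0))
    n,l,s,ce=cv2.connectedComponentsWithStats(m); k=l[int(v)-y0,int(u)-x0]
    return ce[k]+[x0,y0],s[k][4]
E
python3 - <<'E'
from h import *
A,B=load('w1'),load('w2')
def both(n,a,b,r,dark):
    (p,s),(q,t)=blob('w1',a,r,dark),blob('w2',b,r,dark)
    X,e=tri(ray(A,p),ray(B,q)); print(n,(p*1.5625).round(),s,(q*1.5625).round(),t,X.round(4),round(e,4)); return X
both('pad',(406,306),(596,287),16,1)
s=1.5625
for n,a,b in[('capB',(409,274),(649,251)),('capA',(410,396),(628,373)),('post',(168,322),(398,299)),('ball',(347,223),(561,202)),('corner1',(332,177),(536,155)),('corner2',(458,172),(660,154)),('vial',(127,128),(368,98))]:
    a=np.array(a)/s;b=np.array(b)/s;X,e=tri(ray(A,a),ray(B,b));print(n,X.round(4),round(e,4))
print('corner3 z.01',onz(A,np.array((455,434))/s,.01).round(4))
print('wing ends',[onz(A,np.array(u)/s,.102).round(4) for u in((341,466),(387,425))], 'mark',onz(A,np.array((376,456))/s,.064))
for p in[(158,267)]:
    T=load('top0');b=np.array(p)/s; X,e=tri(ray(B,b),ray(T,np.array((585,318))/s));print('jar w2/top',X.round(4),round(e,4))
    X,e=tri(ray(B,b),ray(load('scene0'),np.array((225,396))/s));print('jar w2/scene',X.round(4),round(e,4), onz(B,b,.09).round(4))
row([.523,-.25,.3],181.5)
E
```

```text
pad [406. 308.] 401 [596. 287.] 442 [0.5537 0.0895 0.0118] 0.0018
capB [0.4945 0.0883 0.0972] 0.0006
capA [0.6098 0.0934 0.0964] 0.0013
post [ 0.5421 -0.1201  0.0997] 0.0006
ball [0.463  0.0303 0.0364] 0.0006
corner1 [0.4224 0.0119 0.003 ] 0.0007
corner2 [0.415  0.1359 0.0044] 0.0011
vial [ 0.3823 -0.1484  0.0724] 0.0009
corner3 z.01 [0.7123 0.153  0.01  ]
wing ends [array([0.6869, 0.0294, 0.102 ]), array([0.6386, 0.073 , 0.102 ])] mark [0.70387962 0.06178675 0.064     ]
jar w2/top [ 0.5236 -0.338   0.0744] 0.0056
jar w2/scene [ 0.5236 -0.3305  0.0835] 0.001 [ 0.5215 -0.3273  0.09  ]
[0.523, -0.25, 0.3] 181.5 row [-0.0363 -0.323   0.0747] [ 0.0003 -0.0002  0.0008] n>= 2.1 0.0
```

Heights and distances agree: pad z 0.012, and post to hinge 0.212 m. Rack yaw is about 3°, the keeper about 0.88 rad and the collar about 0.8 rad. Next I move above the lone jar and check it.

```bash
python3 -m handwheel '[[-0.045,-0.5,0.2,0,0,-0.007,1],[-0.045,-0.5,0.2,0,0,-0.007,1],[-0.045,-0.5,0.2,0,0,-0.007,1],[-0.045,-0.5,0.2,0,0,-0.007,1],[-0.045,-0.5,0.2,0,0,-0.007,1],[-0.045,-0.5,0.2,0,0,-0.007,1]]'
python3 - <<'E'
from h import *
snap('wrist','w3'); print(pose()[0])
A,B=load('w3'),load('w2')
g=proj(A,[.5225,-.330,.09])*1.5625; print('exp cap',g)
p,s=blob('w3',g,30,0); q,t=blob('w2',(158,267),14,0); print(p*1.5625,s,q*1.5625,t,tri(ray(A,p),ray(B,q)),onz(A,p,.09))
cv2.imwrite('pics/w3b.png',cv2.resize(cv2.imread('pics/w3.png'),(800,600),interpolation=cv2.INTER_CUBIC))
E
```

```text
time: 3.12
eef_pos: [0.529, -0.3201, 0.2509]
tcp_rot: [-0.026, 1.0, 0.0, 0.0]
contact_force: [0.3, -0.6, -0.1]
opening: 0.997
finger_force: 0.0
[ 0.52907269 -0.32015792  0.25135478]
exp cap [382.56332823 268.85654354]
[385.13294266 279.27462708] 2581 [155.48941799 275.22734788] 378 (array([ 0.52787064, -0.32792465,  0.0947875 ]), np.float64(0.0006436943049549525)) [ 0.52958674 -0.327997    0.09      ]
```

View pics/w3b.png

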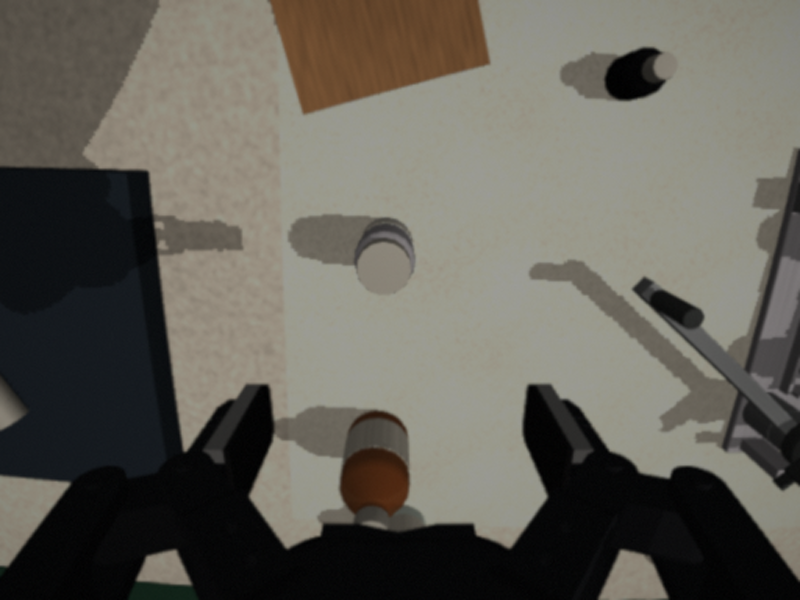

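In w3 the cap circle is centred at (385,266), about 58 px across. The blob had merged with the background, so I use the circle instead.

```bash
python3 - <<'E'
from h import *
A,B=load('w3'),load('w2');s=1.5625
a=np.array((385,266))/s;b=np.array((158,267))/s
print(tri(ray(A,a),ray(B,b)),onz(A,a,.09)); X=onz(A,a,.09)
row([X[0],X[1],.05],183)
E
```

```text
(array([ 0.52158444, -0.32849642,  0.08773476]), np.float64(0.0010339331764746404)) [ 0.52047006 -0.32846879  0.09      ]
[np.float64(0.5204700589703658), np.float64(-0.32846878781259947), 0.05] 183 row [ 0.0231 -0.0194  0.5034] [-0.0001  0.0004 -0.0001] n>= 3.2 0.0
```

```bash
python3 -m handwheel '[[0.022,-0.02,0.15,0,0,0,1],[0.022,-0.02,0.28,0,0,0,1],[0.022,-0.02,0.38,0,0,0,1],[0.022,-0.02,0.46,0,0,0,1],[0.022,-0.02,0.498,0,0,0,1],[0.022,-0.02,0.498,0,0,0,1],[0.022,-0.02,0.498,0,0,0,-1],[0.022,-0.02,0.498,0,0,0,-1],[0.022,-0.02,0.498,0,0,0,-1],[0.022,-0.02,0.498,0,0,0,-1],[0.022,-0.02,0.498,0,0,0,-1],[0.022,-0.02,0.498,0,0,0,-1]]' 40; python3 - <<'E'
from h import *
row([.49,-.25,.24],183);row([.5537,.0895,.24],183);row([.5537,.0895,.065],183)
E
```

```text
time: 4.68
eef_pos: [0.5208, -0.3313, 0.053]
tcp_rot: [-0.025, 1.0, -0.001, 0.001]
contact_force: [-0.3, 1.7, 5.1]
opening: 0.503
finger_force: 41.4
[0.49, -0.25, 0.24] 183 row [ 0.066   0.2061 -0.4679] [-0.0005  0.0007 -0.001 ] n>= 3.3 0.0
[0.5537, 0.0895, 0.24] 183 row [-0.1349  1.046  -0.4689] [-0.0005  0.0007 -0.001 ] n>= 7.4 0.0
[0.5537, 0.0895, 0.065] 183 row [-0.134   1.0467 -0.0314] [-0.0005  0.0007 -0.001 ] n>= 6.8 0.0
```

Gripped: the opening is about 43 mm against a 44 mm bottle. Next I lift and carry it to above the bay.

```bash
python3 -m handwheel '[[0,0,-0.1,0,0,0,-1],[0,0,-0.22,0,0,0,-1],[-0.02,0.1,-0.32,0,0,0,-1],[-0.05,0.24,-0.36,0,0,0,-1],[-0.08,0.38,-0.36,0,0,0,-1],[-0.1,0.52,-0.36,0,0,0,-1],[-0.11,0.66,-0.36,0,0,0,-1],[-0.12,0.8,-0.36,0,0,0,-1],[-0.13,0.92,-0.36,0,0,0,-1],[-0.134,1,-0.36,0,0,0,-1],[-0.134,1,-0.36,0,0,0,-1],[-0.134,1,-0.36,0,0,0,-1]]'; python3 - <<'E'
from h import *
snap('wrist','w4'); print(pose()[0]); s=1.5625
row([.5537,.0895,.17],183);row([.5537,.0895,.065],183)
A=load('w4'); print('pad exp',proj(A,[.5537,.0895,.012])*s,'held cap exp',proj(A,np.append(pose()[0][:2],pose()[0][2]+.037))*s)
cv2.imwrite('pics/w4b.png',cv2.resize(cv2.imread('pics/w4.png'),(800,600),interpolation=cv2.INTER_CUBIC))
E
```

```text
time: 6.18
eef_pos: [0.5532, 0.0711, 0.1945]
tcp_rot: [-0.025, 1.0, -0.0, -0.001]
contact_force: [0.4, -1.0, -1.9]
opening: 0.501
finger_force: 41.6
[0.55342568 0.07066224 0.19467978]
[0.5537, 0.0895, 0.17] 183 row [-0.003   0.047   0.0617] [-0.0001 -0.0002 -0.0012] n>= 0.5 0.0
[0.5537, 0.0895, 0.065] 183 row [-0.0032  0.0471  0.3242] [-0.0001 -0.0002 -0.0012] n>= 2.1 0.0
pad exp [422.97331152 272.88189226] held cap exp [393.9078644  501.25016536]
```

View pics/w4b.png

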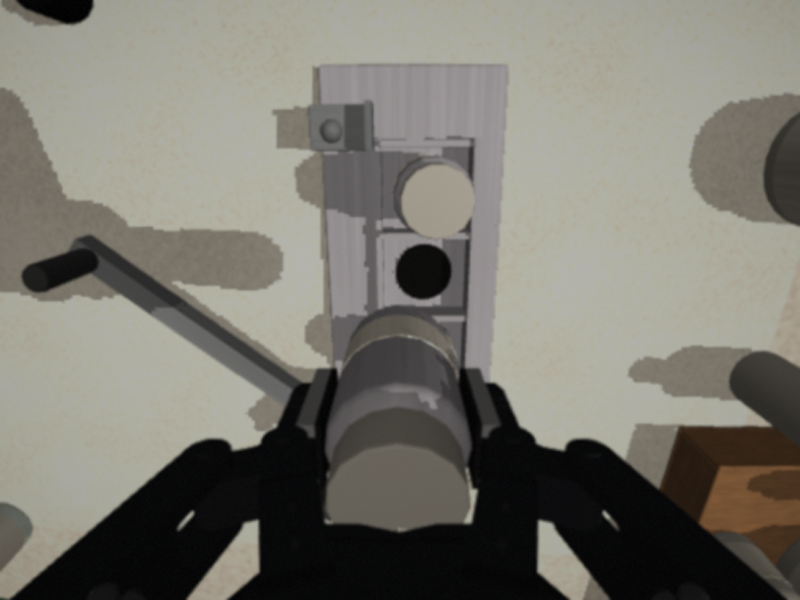

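Pad is at (423,271), matching the prediction of (423,273). The held bottle is upright and centred between the fingers, with its bottom edge at about (403,306). I'll check its offset along x from that edge.

```bash
python3 - <<'E'
from h import *
A=load('w4');p=np.array([.5533,.0709,.1946])
t=np.linspace(0,2*np.pi,180)
C=np.array([proj(A,p+[.022*np.cos(a),.022*np.sin(a),-.053])*1.5625 for a in t]); print('bottom rim top px',C[C[:,1].argmin()],C[:,0].min(),C[:,0].max())
C=np.array([proj(A,p+[.0185*np.cos(a),.0185*np.sin(a),.037])*1.5625 for a in t]); print('cap',C[:,0].min(),C[:,0].max(),C[:,1].min(),C[:,1].max())
E
```

```text
bottom rim top px [396.05296909 299.7502285 ] 345.9507240647336 446.69826796860104
cap 319.8792798270926 469.94981987563483 437.95115609341906 555.5830657799368
```

```bash
python3 -m handwheel '[[0.002,0.043,0,0,0,0,-1],[0.002,0.043,0,0,0,0,-1],[0.002,0.043,0.08,0,0,0,-1],[0.002,0.043,0.16,0,0,0,-1],[0.002,0.043,0.22,0,0,0,-1],[0.002,0.043,0.26,0,0,0,-1],[0.002,0.043,0.285,0,0,0,-1],[0.002,0.043,0.3,0,0,0,-1],[0.002,0.043,0.31,0,0,0,-1],[0.002,0.043,0.317,0,0,0,-1],[0.002,0.043,0.321,0,0,0,-1],[0.002,0.043,0.321,0,0,0,-1]]'
```

```text
time: 7.72
eef_pos: [0.5521, 0.0887, 0.0669]
tcp_rot: [-0.025, 1.0, -0.0, 0.0]
contact_force: [0.1, -0.5, -1.9]
opening: 0.506
finger_force: 41.7
```

```bash
python3 -m handwheel '[[0,0,0.003,0,0,0,-1],[0,0,0.005,0,0,0,-1],[0,0,0.006,0,0,0,-1],[0,0,0.006,0,0,0,-1]]'
```

```text
time: 8.22
eef_pos: [0.5523, 0.0887, 0.0651]
tcp_rot: [-0.025, 1.0, -0.0, 0.0]
contact_force: [-2.3, 0.5, 3.5]
opening: 0.506
finger_force: 42.2
```

Contact felt: the vertical force went from -1.9 to +3.5 N. I release and rise.

```bash
python3 -m handwheel '[[0,0,0,0,0,0,-0.2],[0,0,0,0,0,0,0.3],[0,0,0,0,0,0,0.7],[0,0,0,0,0,0,0.7],[0,0,0,0,0,0,0.7],[0,0,-0.05,0,0,0,0.7],[0,0,-0.12,0,0,0,0.7],[0,0,-0.24,0,0,0,0.7],[0,0,-0.36,0,0,0,0.7],[0,0,-0.45,0,0,0,0.7],[0,0,-0.45,0,0,0,0.7]]'; python3 - <<'E'
from h import *
snap('wrist','w5'); print(pose()[0]); s=1.5625
A=load('w5')
def circ(c,r):
    C=np.array([proj(A,np.array(c)+[r*np.cos(a),r*np.sin(a),0])*s for a in np.linspace(0,6.28,90)]); return C.min(0).round(),C.max(0).round()
print('cap exp',circ([.5537,.0895,.102],.0185),'post',proj(A,[.5421,-.1201,.105])*s)
cv2.imwrite('pics/w5b.png',cv2.resize(cv2.imread('pics/w5.png'),(800,600),interpolation=cv2.INTER_CUBIC))
E
```

```text
time: 9.6
eef_pos: [0.5542, 0.0887, 0.2503]
tcp_rot: [-0.025, 1.0, -0.0, 0.005]
contact_force: [0.4, 1.1, 0.2]
opening: 0.851
finger_force: 0.0
[0.55286766 0.08870592 0.24725932]
cap exp (array([370., 253.]), array([427., 309.])) post [ 71.97804434 250.81750989]
```

View pics/w5b.png

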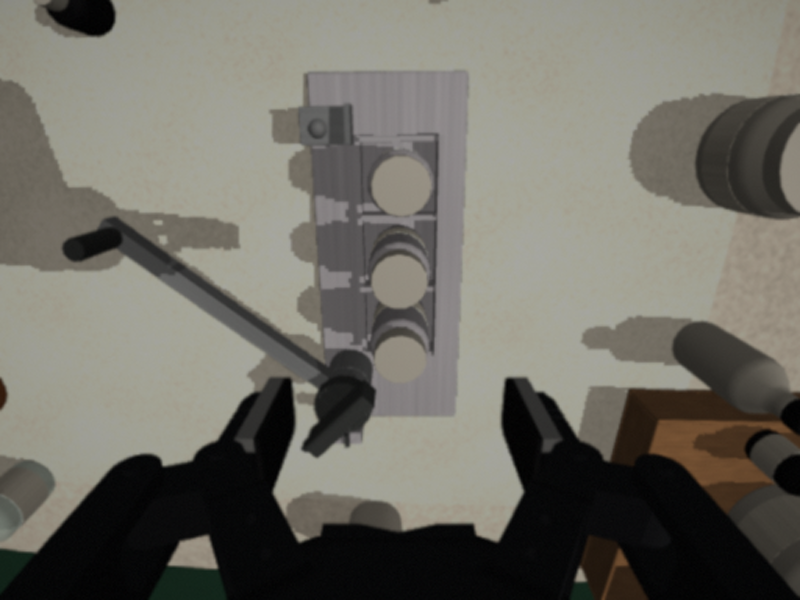

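The caps lie at (400,280), (401,184) and (401,356). The loaded bottle's cap spans 372–428 by 252–309, which is exactly where a bottle centred on the pad should appear. The post top is at about (76,248). Next is the keeper.

```bash
python3 - <<'E'
from h import *
A=load('w5');s=1.5625
X=onz(A,np.array((74,248))/s,.105); B=load('w2'); C=load('w1')
print(X, onz(B,np.array((398,299))/s,.105), onz(C,np.array((168,322))/s,.105), tri(ray(A,np.array((74,248))/s),ray(B,np.array((398,299))/s)))
row([.543,-.120,.19],205); row([.543,-.120,.086],205)
E
```

```text
[ 0.54019396 -0.11836662  0.105     ] [ 0.54005008 -0.12022583  0.105     ] [ 0.54024067 -0.11720072  0.105     ] (array([ 0.54083089, -0.12019917,  0.10259975]), np.float64(4.262417651576034e-05))
[0.543, -0.12, 0.19] 205 row [ 0.0512 -0.5199  0.1431] [-0.0004  0.0016 -0.1231] n>= 3.5 2.1
[0.543, -0.12, 0.086] 205 row [ 0.0526 -0.5198  0.4031] [-0.0004  0.0016 -0.1231] n>= 4.2 2.1
```

```bash
python3 -m handwheel '[[0.03,-0.15,0.05,0,0,-0.04,0.7],[0.045,-0.29,0.1,0,0,-0.08,0.5],[0.055,-0.42,0.13,0,0,-0.12,0.3],[0.059,-0.517,0.14,0,0,-0.123,0.2],[0.059,-0.517,0.15,0,0,-0.123,0.2],[0.059,-0.517,0.24,0,0,-0.123,0.2],[0.059,-0.517,0.34,0,0,-0.123,0.2],[0.059,-0.517,0.4,0,0,-0.123,0.2],[0.059,-0.517,0.4,0,0,-0.123,-1],[0.059,-0.517,0.4,0,0,-0.123,-1],[0.059,-0.517,0.4,0,0,-0.123,-1],[0.059,-0.517,0.4,0,0,-0.123,-1]]' 25; python3 - <<'E'
from h import *
h=np.array([.668,.0505]); P,R=pose(); print(P, np.hypot(*(P[:2]-h)),np.degrees(np.arctan2(*(h-P[:2])[::-1])))
for th in (50,44,38,32,26,20,14,9,5,2,0,-.6): row([h[0]-.212*np.cos(np.radians(3+th)),h[1]-.212*np.sin(np.radians(3+th)),P[2]],183+22*th/50)
E
```

```text
time: 11.15
eef_pos: [0.539, -0.1187, 0.085]
tcp_rot: [-0.216, 0.976, 0.0, 0.001]
contact_force: [1.8, 2.0, -2.3]
opening: 0.181
finger_force: 25.5
[ 0.53897977 -0.11869327  0.08497264] 0.2127735418752726 52.67226101335766
[np.float64(0.5404152150917658), np.float64(-0.11881072813002606), np.float64(0.0849726371232522)] 205.0 row [-0.0031 -0.0018  0.    ] [-0.0001  0.0004 -0.0002] n>= 0.0 0.0
[np.float64(0.5234163476667504), np.float64(-0.10454698474326414), np.float64(0.0849726371232522)] 202.36 row [ 0.0203  0.0485 -0.    ] [-0.0001  0.0004  0.0145] n>= 0.3 0.2
[np.float64(0.5080015689927724), np.float64(-0.08858451414598754), np.float64(0.0849726371232522)] 199.72 row [ 3.840e-02  1.009e-01 -1.000e-04] [-0.0001  0.0004  0.0292] n>= 0.7 0.5
[np.float64(0.49433976661073376), np.float64(-0.07109820450642175), np.float64(0.0849726371232522)] 197.08 row [ 5.09e-02  1.55e-01 -1.00e-04] [-0.      0.0004  0.0438] n>= 1.0 0.7
[np.float64(0.48258062208644814), np.float64(-0.052279639492223445), np.float64(0.0849726371232522)] 194.44 row [ 5.77e-02  2.10e-01 -1.00e-04] [-0.      0.0004  0.05
[... 584 characters left out ...]
806316942678715), np.float64(0.02099530259646613), np.float64(0.0849726371232522)] 185.2 row [ 3.60e-02  4.02e-01 -1.00e-04] [-0.      0.0004  0.1098] n>= 2.6 1.8
[np.float64(0.45680672400455), np.float64(0.03202298253749647), np.float64(0.0849726371232522)] 183.88 row [ 2.720e-02  4.283e-01 -1.000e-04] [-0.      0.0004  0.1172] n>= 2.7 2.0
[np.float64(0.4562905386320304), np.float64(0.03940477727649591), np.float64(0.0849726371232522)] 183.0 row [ 2.060e-02  4.456e-01 -1.000e-04] [0.     0.0004 0.122 ] n>= 2.9 2.1
[np.float64(0.4561859600190421), np.float64(0.04162236140940968), np.float64(0.0849726371232522)] 182.736 row [ 1.850e-02  4.507e-01 -1.000e-04] [0.     0.0004 0.1235] n>= 2.9 2.1
```

Post gripped (15.4 mm). I swing it along the arc, stopping just short of the detent.

```bash
python3 -m handwheel '[[0.01,0.024,0,0,0,0.007,-1],[0.0203,0.0485,0,0,0,0.0145,-1],[0.03,0.075,0,0,0,0.022,-1],[0.0384,0.1009,0,0,0,0.029,-1],[0.045,0.128,0,0,0,0.036,-1],[0.051,0.155,0,0,0,0.044,-1],[0.0577,0.21,0,0,0,0.0585,-1],[0.0587,0.2655,0,0,0,0.073,-1],[0.0539,0.321,0,0,0,0.088,-1],[0.05,0.345,0,0,0,0.094,-1],[0.0455,0.366,0,0,0,0.1,-1],[0.0455,0.366,0,0,0,0.1,-1]]' 25; python3 - <<'E'
from h import *
h=np.array([.668,.0505]); P,R=pose(); print(P, np.hypot(*(P[:2]-h)),np.degrees(np.arctan2(*(h-P[:2])[::-1])))
for th in (5,2,0,-.6,-1.2): row([h[0]-.212*np.cos(np.radians(3+th)),h[1]-.212*np.sin(np.radians(3+th)),P[2]],183+22*th/50)
E
```

```text
time: 12.65
eef_pos: [0.4603, 0.0069, 0.0848]
tcp_rot: [-0.061, 0.998, 0.0, 0.0]
contact_force: [-2.0, -1.6, 5.0]
opening: 0.176
finger_force: 26.2
[0.46025293 0.00688435 0.08477602] 0.21227616054358248 11.85681260798786
[np.float64(0.45806316942678715), np.float64(0.02099530259646613), np.float64(0.08477601910256383)] 185.2 row [0.0012 0.0357 0.    ] [0.0002 0.0001 0.0098] n>= 0.2 0.2
[np.float64(0.45680672400455), np.float64(0.03202298253749647), np.float64(0.08477601910256383)] 183.88 row [0.0009 0.0634 0.    ] [0.0002 0.0001 0.0172] n>= 0.4 0.3
[np.float64(0.4562905386320304), np.float64(0.03940477727649591), np.float64(0.08477601910256383)] 183.0 row [-0.      0.0819  0.    ] [0.0002 0.0001 0.0221] n>= 0.5 0.4
[np.float64(0.4561859600190421), np.float64(0.04162236140940968), np.float64(0.08477601910256383)] 182.736 row [-0.0004  0.0874  0.    ] [0.0002 0.0001 0.0235] n>= 0.6 0.4
[np.float64(0.456104609202465), np.float64(0.0438409190754368), np.float64(0.08477601910256383)] 182.472 row [-0.0009  0.093   0.0001] [0.0002 0.0001 0.025 ] n>= 0.6 0.4
```

```bash
python3 -m handwheel '[[0.001,0.02,0,0,0,0.005,-1],[0.001,0.036,0,0,0,0.01,-1],[0.001,0.05,0,0,0,0.014,-1],[0.001,0.063,0,0,0,0.017,-1],[0,0.075,0,0,0,0.02,-1],[0,0.083,0,0,0,0.022,-1],[0,0.089,0,0,0,0.022,-1],[0,0.089,0,0,0,0.022,-1]]' 25; python3 - <<'E'
from h import *
h=np.array([.668,.0505]); P,R=pose(); print(P, np.hypot(*(P[:2]-h)),np.degrees(np.arctan2(*(h-P[:2])[::-1])))
E
```

```text
time: 13.65
eef_pos: [0.4562, 0.039, 0.0847]
tcp_rot: [-0.027, 1.0, -0.003, -0.0]
contact_force: [-3.3, -12.6, 4.9]
opening: 0.176
finger_force: 26.8
[0.45620273 0.03901987 0.08469073] 0.21210817214406433 3.1025902606797535
```

```bash
python3 -m handwheel '[[0,0.005,0,0,0,0,-1],[0,0.01,0,0,0,0,-1],[0,0.01,0,0,0,0,-1]]' 25
```

```text
time: 14.02
eef_pos: [0.4562, 0.0393, 0.0847]
tcp_rot: [-0.029, 1.0, -0.007, -0.0]
contact_force: [-3.2, -29.2, 4.3]
opening: 0.179
finger_force: 30.0
```

Hard stop: 29 N with almost no movement, so the bar is against the stop plate. I relax, open, rise and look.

```bash
python3 -m handwheel '[[0,-0.008,0,0,0,0,-1],[0,-0.016,0,0,0,0,-1],[0,-0.016,0,0,0,0,-0.3],[0,-0.016,0,0,0,0,0],[0,-0.016,0,0,0,0,0],[0,-0.016,-0.08,0,0,0,0],[0,-0.016,-0.2,0,0,0,0],[0,-0.016,-0.33,0,0,0,0],[-0.1,0,-0.4,0,0,0,0],[-0.2,0,-0.4,0,0,0,0],[-0.2,0,-0.4,0,0,0,0]]' 25; python3 - <<'E'
from h import *
snap('wrist','w6'); print(pose()[0]); s=1.5625
A=load('w6'); h=np.array([.668,.0505]);u=np.array([np.cos(np.radians(3)),np.sin(np.radians(3))])
print('post exp',proj(A,[*(h-.212*u),.105])*s,'wing ctr',proj(A,[*h,.102])*s)
cv2.imwrite('pics/w6b.png',cv2.resize(cv2.imread('pics/w6.png'),(800,600),interpolation=cv2.INTER_CUBIC))
E
```

```text
time: 15.4
eef_pos: [0.5373, 0.0498, 0.2442]
tcp_rot: [-0.027, 1.0, 0.0, 0.0]
contact_force: [-0.7, 0.2, -0.9]
opening: 0.498
finger_force: 0.0
[0.53582732 0.04982357 0.24354513]
post exp [386.05584027 151.40807141] wing ctr [388.64691487 459.11880425]
```

View pics/w6b.png

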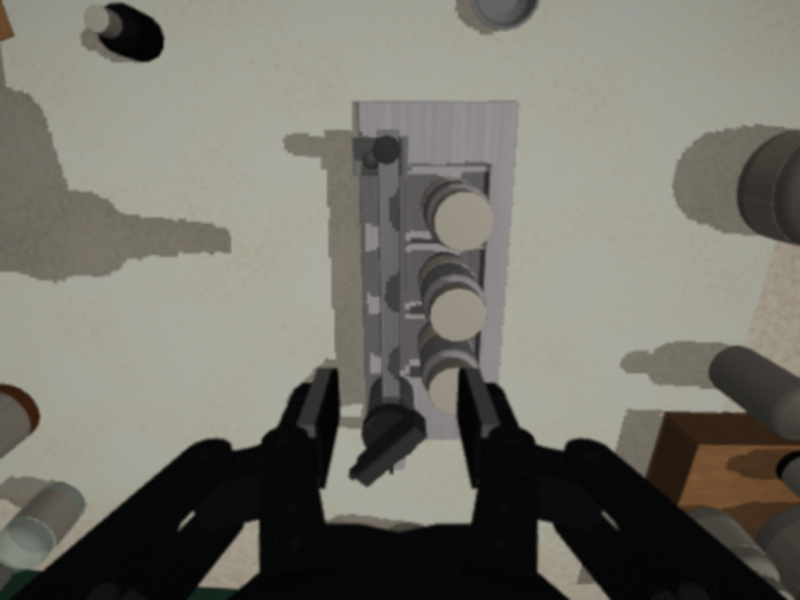

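The bar is shut: post at (386,149) against an expected (386,151), with the detent ball showing outside the bar at (368,155). All three caps stand, and the wing's top runs from about (357,475) to (417,425). Next is the collar.

```bash
python3 - <<'E'
from h import *
A=load('w6');s=1.5625
a,b=[onz(A,np.array(u)/s,.102) for u in((355,478),(417,424))]
print(a,b,(a+b)/2,np.linalg.norm(a-b),np.degrees(np.arctan2(*(a-b)[1::-1])))
c=np.array([(358,476),(417,425)])
row([.667,.0505,.18],183-44.5); row([.667,.0505,.099],183-44.5)
E
```

```text
[0.6864976 0.0263495 0.102    ] [0.63687855 0.06905407 0.102     ] [0.66168807 0.04770179 0.102     ] 0.06546549246141102 -40.71688501283808
[0.667, 0.0505, 0.18] 138.5 row [-0.3278 -0.0158  0.1583] [-1.000e-04 -6.000e-04  2.475e-01] n>= 2.3 4.2
[0.667, 0.0505, 0.099] 138.5 row [-0.3282 -0.0158  0.3608] [-1.000e-04 -6.000e-04  2.475e-01] n>= 3.1 4.2
```

```bash
python3 -m handwheel '[[-0.1,-0.01,0,0,0,0.05,0.1],[-0.2,-0.015,0.05,0,0,0.1,0.1],[-0.3,-0.017,0.1,0,0,0.15,0.1],[-0.323,-0.017,0.14,0,0,0.2,0.1],[-0.323,-0.017,0.15,0,0,0.248,0.1],[-0.323,-0.017,0.15,0,0,0.248,0.1],[-0.323,-0.017,0.25,0,0,0.248,0.1],[-0.323,-0.017,0.33,0,0,0.248,0.1],[-0.323,-0.017,0.361,0,0,0.248,0.1],[-0.323,-0.017,0.361,0,0,0.248,0.1]]' 25; python3 - <<'E'
from h import *
P,R=pose();print(P); row([.667,.0505,.099],183)
E
```

```text
time: 16.7
eef_pos: [0.6645, 0.0496, 0.0996]
tcp_rot: [0.355, 0.935, -0.0, -0.001]
contact_force: [1.1, -0.4, 0.2]
opening: 0.551
finger_force: 0.0
[0.66446918 0.04957538 0.09962541]
[0.667, 0.0505, 0.099] 183 row [-0.0032  0.0059  0.0016] [-1.000e-04 -4.000e-04 -2.476e-01] n>= 0.0 4.2
```

```bash
python3 -m handwheel '[[0,0,0,0,0,0,-0.5],[0,0,0,0,0,0,-1],[0,0,0,0,0,0,-1],[0,0,0,0,0,0,-1],[0,0,0,0,0,-0.03,-1],[-0.001,0.001,0,0,0,-0.06,-1],[-0.001,0.001,0,0,0,-0.09,-1],[-0.001,0.001,0,0,0,-0.12,-1],[-0.001,0.001,0,0,0,-0.15,-1]]' 50
```

```text
time: 17.82
eef_pos: [0.667, 0.0503, 0.1023]
tcp_rot: [0.126, 0.992, 0.001, 0.002]
contact_force: [1.5, 4.2, 6.6]
opening: 0.151
finger_force: 52.3
```

```bash
python3 -m handwheel '[[0,0,0,0,0,-0.03,-1],[0,0,0,0,0,-0.06,-1],[0,0,0,0,0,-0.08,-1],[0,0,0,0,0,-0.098,-1],[0,0,0,0,0,-0.098,-1],[0,0,0,0,0,-0.098,-1]]' 50
python3 - <<'E'
from h import *
P,R=pose(); x=R.as_matrix()[:,0]; print(P,np.degrees(np.arctan2(x[1],x[0])))
E
```

```text
time: 18.58
eef_pos: [0.667, 0.0505, 0.1022]
tcp_rot: [-0.026, 1.0, 0.001, 0.002]
contact_force: [0.4, 4.3, 6.5]
opening: 0.153
finger_force: 52.3
[0.66702128 0.05053472 0.10224086] -176.9783188203256
```

Release, rise and back off toward the robot for a check view.

```bash
python3 -m handwheel '[[0,0,0,0,0,0,-0.5],[0,0,0,0,0,0,0],[0,0,0,0,0,0,0.1],[0,0,-0.08,0,0,0,0.1],[0,0,-0.2,0,0,0,0.1],[0,0,-0.3,0,0,0,0.1],[0,0,-0.4,0,0,0,0.1],[0.15,0,-0.45,0,0,0,0.1],[0.3,0,-0.45,0,0,0,0.1],[0.35,0,-0.45,0,0,0,0.1],[0.35,0,-0.45,0,0,0,0.1]]'
python3 - <<'E'
from h import *
snap('wrist','w7'); print(pose()[0]); s=1.5625
A=load('w7'); h=np.array([.668,.0505]);u=np.array([np.cos(np.radians(3)),np.sin(np.radians(3))])
print('post exp',proj(A,[*(h-.212*u),.105])*s,'mark exp',proj(A,[*(h+.04*u),.064])*s,'wing ends',[proj(A,[*(h+k*u),.102])*s for k in(-.032,.032)],'cap',proj(A,[.5537,.0895,.102])*s)
cv2.imwrite('pics/w7b.png',cv2.resize(cv2.imread('pics/w7.png'),(800,600),interpolation=cv2.INTER_CUBIC))
E
```

```text
time: 19.95
eef_pos: [0.5247, 0.0421, 0.2799]
tcp_rot: [-0.026, 1.0, -0.0, 0.0]
contact_force: [0.4, -0.0, -0.3]
opening: 0.551
finger_force: 0.0
[0.52573023 0.0420327  0.28008759]
post exp [398.39781304 172.19407861] mark exp [398.49428134 453.96769761] wing ends [array([398.50757191, 409.61167551]), array([398.53371663, 475.23763817])] cap [460.22857435 314.26857521]
```

View pics/w7b.png

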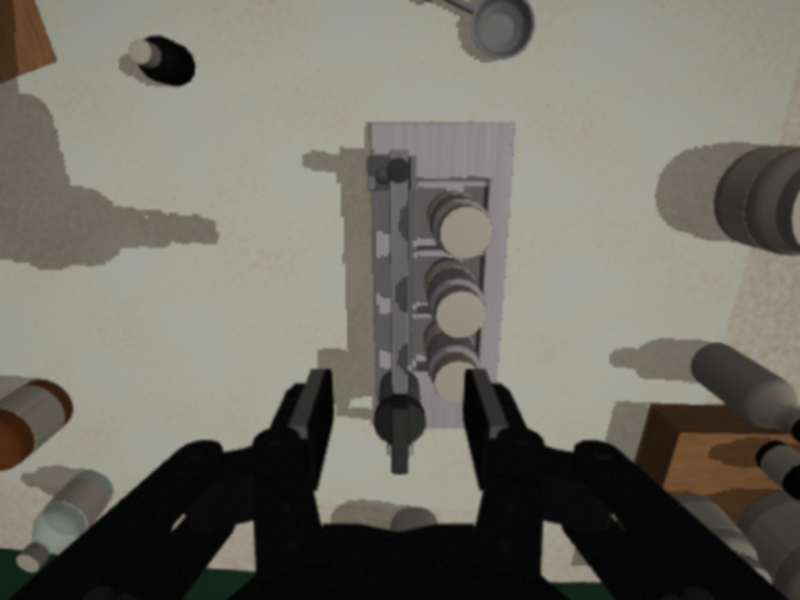

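The wing runs from (399,397) to (400,473), in line with the bar (post at (399,169)), so it is at the mark. The loaded cap is at (460,313), as expected, and the other bottles are standing.

```bash
python3 -c "
from plant import ctrl
print(ctrl.sign_off())"
```

```text
the job is handed in; nothing more can be done
None
```

The job is handed in at about 20 s on the robot's clock, and the hand-in gave no verdict; by the last wrist view the bottle stands upright and released on the pad, the keeper bar is shut in its detent, the collar is at its mark, and the other carrier bottles are standing.

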